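# Seal a serum bottle on the hand crimping press

## Task

Stand the amber serum bottle in the ring on the base of the hand press, keeping it upright on the way and without pressing on its loose cap. Then pull the press's ball lever right down so that the ram drives the cap fully home, and let the lever back up to its stop, leaving the sealed bottle standing in the ring. Leave the beaker, the vial and the petri dish as they are.

Things in the scene. Friction and masses are not known exactly. Their poses are not given: they have to be found in the camera images.
- serum_bottle: Amber glass serum bottle with a white label and an aluminium cap, loose. Straight round body 52 mm in diameter up to 60 mm, then a shoulder and a neck 21 mm in diameter; glass 89 mm high, 101.5 mm to the top of the loose cap. Origin: centre of its underside; z up. About 0.18 kg.
- bottle_cap (a joint): How far the cap (aluminium, 22 mm in diameter, with a rubber stopper below it) has been pressed into the neck, m: 0 = loose, standing 6 mm proud; 0.006 = fully home. It takes about 12 N to move and stays where it is pressed.
- cap_top (a point): Centre of the top face of the bottle's cap (101.5 mm above the bottle's underside when loose, 95.5 mm when home).
- crimp_press: Grey press fixed to the worktop. Origin: worktop level, below the ram; x from open front to column, y to its left, z up. Base x -50..125, y +-48, top z 18 mm; column x 76..116, y +-25 mm; head over the bottle place x -26..116, y +-30, z 195..265 mm; bush 38 mm wide on the ram axis down to z 185 mm. Gear case and lever on its right (-y).
- nest (a point): Centre of the floor inside the press's aluminium ring, straight below the ram, 18 mm above the worktop, axes as the press. The ring is 10 mm high above this floor, inner diameter 56 mm (60 mm at its flared mouth), outer 76 mm; the bottle stands inside it on the floor.
- press_ram: Ram, a round steel bar with a crimping jaw 30 mm wide at its foot. Origin: centre of its lower face, 142 mm above the nest floor when the lever is up; it sinks 37 mm per rad of the lever, meets the loose cap at about 1.1 rad, has it home at about 1.26 rad. Its top end is 155 mm above its lower face.
- press_lever (a joint): Lever angle, rad: 0 = up against its stop, grows as the ball is pulled forward and down, at most 1.42. A spring brings it back to 0; at the end of the pull some 8 to 10 N are needed at the ball.
- lever_knob (a point): Centre of the black ball, 32 mm wide, at the end of the lever (bar 11 mm thick). In the press frame it moves on an arc of 125 mm radius in the plane y = -65 mm, round x = 34, z = 225 mm: at lever angle q, x = 34 - 125 cos(1.082 - q), z = 225 + 125 sin(1.082 - q) mm.
- beaker_50: Small glass beaker below the electrode, 58 mm wide, 61 mm high, loose; origin: centre of its underside. Bystander.
- sample_vial: Glass vial with white cap, 27 mm wide, 58 mm high, loose; origin: centre of its underside. Bystander.
- petri_dish: Petri dish with three spare aluminium caps, 62 mm wide, 13 mm high, loose; origin: centre of its underside. Bystander.
Not all that is in view belongs to the job. Of the things that look like the serum_bottle, the smaller one is meant.

How it is judged (in metres and radians):
On the way, in this order (a step that is already met when the one before it is completed fails the run):
1. the bottle stands in the ring on its floor, let go, its cap still proud (horizontal distance between serum_bottle and nest below 0.004 m and z of serum_bottle in the frame of nest below 0.003 m and angle between serum_bottle's own z axis and vertical below 0.06 rad and value of joint bottle_cap below 0.002 m and contact force between the fingers and serum_bottle below 0.1 N), for 0.2 s.
2. the ram, driven by the lever, presses the cap home in the ring (horizontal distance between serum_bottle and nest below 0.004 m and value of joint press_lever above 1.15 rad and contact force between press_ram and serum_bottle above 2 N and value of joint bottle_cap above 0.0048 m), for 0.1 s.
At the end, for the whole second after the job is handed in: The bottle stands still and upright (within 0.06 rad) in the press's ring, on its floor (within 3 mm) and within 4 mm of its centre; the cap is pressed at least 4.8 mm of its 6 mm; the lever is back up within 0.12 rad of its stop (horizontal distance between serum_bottle and nest below 0.004 m and z of serum_bottle in the frame of nest below 0.003 m and angle between serum_bottle's own z axis and vertical below 0.06 rad and linear speed of serum_bottle below 0.02 m/s and value of joint bottle_cap above 0.0048 m and value of joint press_lever below 0.12 rad); the robot touches nothing.
It fails at once if the bottle is tipped more than about 35 degrees (angle between serum_bottle's own z axis and vertical above 0.6 rad).
It fails at once if the beaker, the vial or the petri dish is shifted by more than 25 mm (distance of any of beaker_50, sample_vial, petri_dish from where it was at the start of the episode above 0.025 m).
It fails at once if the beaker or the vial is knocked over (angle between any of beaker_50, sample_vial's own z axis and vertical above 0.5 rad).
It also fails if it takes over 72 s, if anything falls off the work surface, if the arm or the gripper's body presses on something with over 40 N, if the wrist force passes 120 N, or if a joint passes its speed limit or range.

## Robot

A 6-joint arm with a two-finger parallel gripper is mounted at the origin on a cart in front of the work surface, level with it; the furniture and walls round the work are solid. World frame = base frame: x ahead of the robot, y to its left, z up, the work surface at z = 0. Lengths are in m, angles in degrees, forces in N, time in s.
With the tool pointing down it reaches from about 0.4 to 0.825 m from the base axis. Payload 7 kg.
Tool frame: the origin (TCP) lies on the centre line of the jaws, within the pads' length; the fingertips stand 22 mm ahead of it and the grasp point (between the pads) lies 3 mm ahead of it (ctrl.finger_overhang is the distance from the TCP to the fingertips, in m); z points along the fingers, y is the line along which they close (so a half turn about z gives the same grasp; the last joint's range is limited). The gripper opens to 88 mm and grips with 3 to 60 N. Pads are 19 mm wide; open, the fingers measure 130 mm over their backs; the gripper's body (78 mm by 193 mm) begins 47 mm behind the grasp point.
Start: joints at [88.986, 20.546, 0.682, 0, -70.136, -16.507], TCP at [0.203, 0.644, 0.249] pointing down, gripper open.
Joint ranges: [-176.03, 176.03], [-82.01, 121.73], [-58.28, 71.71], [-173.87, 95.51], [-174.79, -0.11], [-173.66, 173.66]. Speed limits (degrees/s): [136.94, 136.94, 172.46, 180, 180, 180].

## Interface

Orientations are given as [roll, pitch, yaw] about the fixed x, y, z axes, in that order (R = Rz(yaw) Ry(pitch) Rx(roll)).
In Python, from plant import ctrl gives the robot as it stands. The module is installed in compiled form; this text tells all that it offers.
- The arm moves only by the shell command python3 -m creep 'ROWS'. ROWS is JSON, a list of rows, each an object with "grip": the closure, from 0 (fully open) to 1 (shut); "delta_pos": the shift along the tool's x, y, z scaled (see below), a list of three; "rotation": the turn, a rotation vector about the tool's x, y, z scaled (see below), a list of three. A call has 1 to 5 rows; each row is the pose to reach, as a shift and turn from the pose commanded when the call began, along the tool's axes at that moment; what a row does not reach only later rows make up. The controller multiplies each number of a shift by 10 cm and each number of a turn by pi/2 rad. A row lasts 1/10 s, in which the tool goes at most 50 mm and 8.59 degrees, less where a joint would pass 70% of its speed; a pose out of reach is approached as far as the arm can. A call with a number of a shift or a turn outside -1 to 1 is refused whole. A call with a gripper value outside its range is refused whole. The fingers move at their own pace and stop on an object; the grip force is fixed at half the most. Time passes only in rows, so rows that repeat a pose let the fingers close. It gives the time, the measured TCP pose, the force, the opening and the grip force at its end, in the units of the state.
- ctrl.get_obs(): the state, without advancing time (a new reading comes with each control period).
- ctrl.snapshot(name): name is "side" or "top" or "wrist"; returns a dict with "color" (420x560x3 uint8, red, green, blue), "intrinsics" (3x3 intrinsics, pixels), "distortion" ([k1, k2, p1, p2, k3] as OpenCV has them; the pictures are not rectified), "R" (3x3) and "t" (3): a world point X has camera coordinates R X + t. Camera axes: x right, y down, z forward; pixel columns grow to the right and rows downward; lengths in m; the calibration is good to about 2 mm. A picture is of the moment at which its call begins. There is no depth.
- ctrl.close_job(): hands the job in; it is judged then, once.
The state is a dict: "clock": time; "joint_pos": joint angles; "qvel": joint speeds; "tau": joint torques, N m; "tool_pos": TCP position; "orientation": TCP orientation; "force": force on the tool from outside, world axes, zero at the start; "moment": the same for the moment, N m; "opening": finger opening in m; "gripper_force": force on a finger pad.
Only numpy, scipy, OpenCV 4.12 (cv2) and the standard library are available. Lean on these libraries where they do the work, as an engineer would, in place of code of your own. Each camera call takes 0.05 s, during which the arm holds its last target. There are 200 camera calls.

## Working session

There is one attempt and no reset: what is moved stays moved. The work goes in short steps, Python scripts to look and compute and a shell command to move; the robot and the scene stay as the last step left them, time stands still between calls to the robot, and variables do not carry over. Pictures are saved under pics/ and viewed, at most 10 in all, crops included, and the job is handed in when it is done.

```bash
mkdir -p pics; cat > h.py <<'E'
import numpy as np, cv2
from plant import ctrl
from scipy.spatial.transform import Rotation as Ro
def snap(n,f=None):
    s=ctrl.snapshot(n)
    if f: cv2.imwrite('pics/'+f,s['color'][:,:,::-1])
    return s
def ray(s,px):
    K=np.array(s['intrinsics']);D=np.array(s['distortion']);R=np.array(s['R']);t=np.array(s['t'])
    u=cv2.undistortPoints(np.array([[px]],float),K,D)[0,0]
    return -R.T@t, R.T@np.array([u[0],u[1],1.])
def onz(s,px,z):
    c,d=ray(s,px); return c+d*(z-c[2])/d[2]
def proj(s,X):
    R=np.array(s['R']);t=np.array(s['t'])
    return cv2.projectPoints(np.atleast_2d(np.array(X,float)),cv2.Rodrigues(R)[0],t,np.array(s['intrinsics']),np.array(s['distortion']))[0][:,0]
def two(r1,r2):
    (a,d),(b,e)=r1,r2
    k=np.linalg.lstsq(np.c_[d,-e],b-a,rcond=None)[0]
    p,q=a+k[0]*d,b+k[1]*e
    return (p+q)/2,np.linalg.norm(p-q)
def tool():
    o=ctrl.get_obs(); return np.array(o['tool_pos']),Ro.from_euler('xyz',o['orientation'],degrees=True)
def go(p=None,yaw=None,rpy=None):
    "shift (m*10) in tool axes, and rotvec/(pi/2)"
    P,R=tool(); 
    if p is not None: print('shift',np.round(R.inv().apply(np.array(p)-P)*10,3))
    if rpy is not None: print('rot',np.round((R.inv()*Ro.from_euler('xyz',rpy,degrees=True)).as_rotvec()/(np.pi/2),3))
E
python3 - <<'E'
from h import *
for n in ['side','top','wrist']:
    s=snap(n,n+'0.png'); print(n,-np.array(s['R']).T@s['t'],np.array(s['R'])[2])
print(ctrl.get_obs(),ctrl.finger_overhang)
E
```

```text
side [ 0.14939256 -1.34209309  0.87871882] [ 0.22116011  0.86109131 -0.4578318 ]
top [ 0.16451803 -0.10852031  1.61295929] [ 0.22870188  0.02024406 -0.97328599]
wrist [0.27865574 0.62086662 0.38365755] [-0.27787025  0.08542681 -0.95681262]
{'clock': 0.15, 'joint_pos': array([ 8.89858878e+01,  2.05840216e+01,  6.46105512e-01, -1.50989264e-02,
       -7.01365422e+01, -1.65079484e+01]), 'qvel': array([-0.10029594, -0.178675  ,  0.07484761, -0.01365953,  0.01404409,
        0.0843798 ]), 'tau': array([ 9.51079601e-04, -5.83278000e+01,  2.93288416e+01,  7.00106174e+00,
        8.79061787e-03, -1.11633506e-04]), 'tool_pos': array([0.20313   , 0.64334965, 0.24781582]), 'orientation': array([ 1.79924577e+02, -7.54850637e-03, -1.75271952e+01]), 'force': array([ 0.74160889,  0.33320714, -0.99872201]), 'moment': array([ 0.00841621, -0.02208952, -0.05035169]), 'gripper_force': 0.0, 'opening': 0.08748120146319982} 0.022
```

View pics/side0.png

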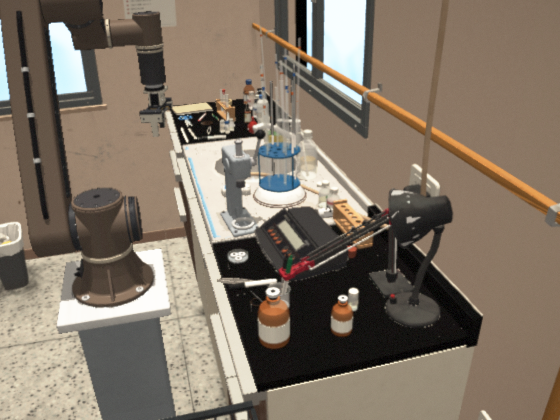

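View pics/top0.png

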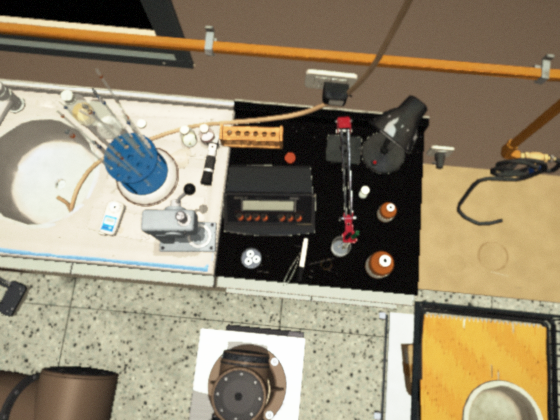

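Side view: the small bottle is at (342,317), the big one at (273,320) and the press at (238,190). Top view: the small bottle is at (388,211), the vial at (364,191), the beaker at (340,245), the petri dish at (251,257) and the press at (180,230). Next I'll look at enlarged crops.

```bash
python3 - <<'E'
from h import *
a=cv2.imread('pics/top0.png');b=cv2.imread('pics/side0.png')
f=lambda i,x,y,w,h,k:cv2.resize(i[y:y+h,x:x+w],None,fx=k,fy=k,interpolation=cv2.INTER_CUBIC)
c1=f(a,130,190,100,75,4); c2=f(a,330,170,100,75,4); c3=f(b,210,130,100,75,4)  ; c4=f(b,210,190,100,75,4)
c4=f(b,310,270,100,75,4)
cv2.imwrite('pics/crop0.png',np.vstack([np.hstack([c1,c2]),np.hstack([f(b,190,135,120,90,1000/300)[:300,:400],c4])]))
s=ctrl.snapshot('top');
for p in [(388,211),(205,235),(180,230),(364,191),(340,245),(251,257),(380,264)]: print(p,onz(s,p,0.0).round(3),onz(s,p,0.1).round(3))
E
```

```text
(388, 211) [ 0.568 -0.39   0.   ] [ 0.543 -0.373  0.1  ]
(205, 235) [0.435 0.184 0.   ] [0.418 0.166 0.1  ]
(180, 230) [0.443 0.265 0.   ] [0.426 0.242 0.1  ]
(364, 191) [ 0.627 -0.309  0.   ] [ 0.599 -0.297  0.1  ]
(340, 245) [ 0.443 -0.245  0.   ] [ 0.426 -0.236  0.1  ]
(251, 257) [0.379 0.031 0.   ] [0.365 0.022 0.1  ]
(380, 264) [ 0.396 -0.374  0.   ] [ 0.381 -0.357  0.1  ]
```

View pics/crop0.png

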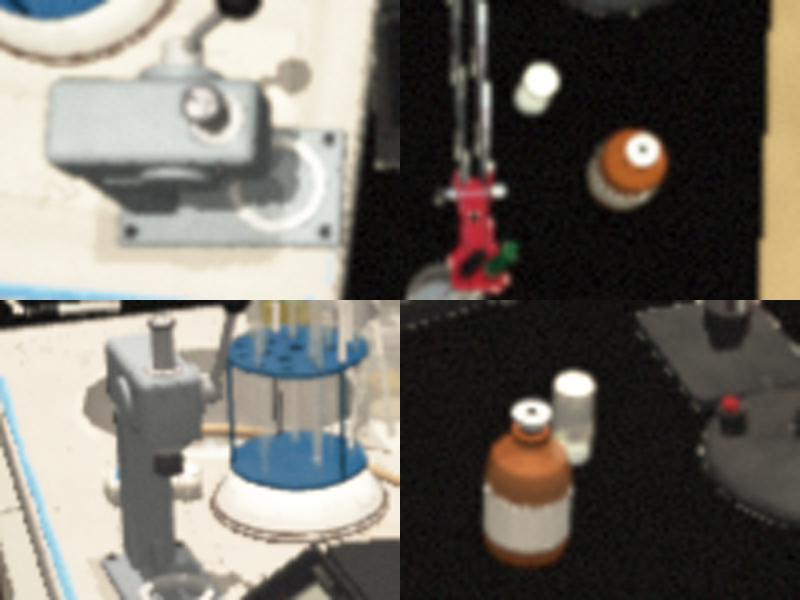

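The top-left crop shows the press front facing image right (world -y), the ram top at top-view (181,216), and base corners at about (216,222), (214,251) and (160,251). In the side view the ram top is at about (239,142). The bottle cap is at (390,207) in the top view and (343,298) in the side view. Now to measure.

```bash
python3 - <<'E'
from h import *
T=snap('top');S=snap('side')
def whiteblob(s,c,r,th=170):
    im=s['color'];m=((im.min(2)>th)).astype(np.uint8);m2=np.zeros_like(m);m2[c[1]-r:c[1]+r,c[0]-r:c[0]+r]=1
    y,x=np.nonzero(m*m2);return ((x.min()+x.max())/2,(y.min()+y.max())/2),(x.min(),x.max(),y.min(),y.max()),len(x)
bt=whiteblob(T,(390,207),7);bs=whiteblob(S,(343,298),7);print(bt,bs)
print('cap',two(ray(T,bt[0]),ray(S,bs[0])),onz(T,bt[0],.1015),onz(S,bs[0],.1015))
print('ramtop',two(ray(T,(181.2,216.3)),ray(S,(238.6,142.5))),onz(T,(181.2,216.3),.315),onz(S,(238.6,142.5),.315))
for p in [(216.2,222.5),(213.7,250.7),(160,251.2)]:print('base',onz(T,p,.018))
for p in [(212,224.3),(211.7,247.5),(162,247.5)]:print('bolt',onz(T,p,.018))
# dark ball
for n,s,(x,y,w,h) in (('t',T,(170,175,50,40)),('s',S,(225,120,60,60))):
    im=s['color'][y:y+h,x:x+w];m=(im.max(2)<60).astype(np.uint8)
    k,l,st,ce=cv2.connectedComponentsWithStats(m)
    for i in range(1,k):
        if st[i,4]>15:print(n,st[i],ce[i]+[x,y])
a=T['color'][:,:,::-1];b=S['color'][:,:,::-1]
f=lambda i,x,y,w,h,k:cv2.resize(i[y:y+h,x:x+w],None,fx=k,fy=k,interpolation=cv2.INTER_CUBIC)
cv2.imwrite('pics/crop1.png',np.vstack([np.hstack([f(a,140,165,100,75,4),f(a,220,150,133,100,3)[:300,:400]]),np.hstack([f(b,210,110,100,75,4),f(b,230,190,133,100,3)[:300,:400]])]))
E
```

```text
((np.float64(390.5), np.float64(207.0)), (np.int64(387), np.int64(394), np.int64(204), np.int64(210)), 46) ((np.float64(343.5), np.float64(295.5)), (np.int64(338), np.int64(349), np.int64(291), np.int64(300)), 41)
cap (array([ 0.5571554 , -0.37908791,  0.10393065]), np.float64(0.0036269070463254465)) [ 0.55594281 -0.37910841  0.1015    ] [ 0.56041824 -0.37576712  0.1015    ]
ramtop (array([0.42745684, 0.19598821, 0.30666753]), np.float64(0.0025741870010544603)) [0.42448442 0.19414222 0.315     ] [0.42475297 0.17401635 0.315     ]
base [0.47464029 0.15087583 0.018     ]
base [0.38488999 0.14711549 0.018     ]
base [0.36757189 0.31282282 0.018     ]
bolt [0.46762819 0.16329448 0.018     ]
bolt [0.39428185 0.15461954 0.018     ]
bolt [0.37965501 0.30843145 0.018     ]
t [32  0 10 10 80] [206.5375 179.1375]
t [15  9 10 10 80] [189.1125 188.7875]
s [  1   0  39  19 343] [243.06997085 130.91836735]
```

View pics/crop1.png

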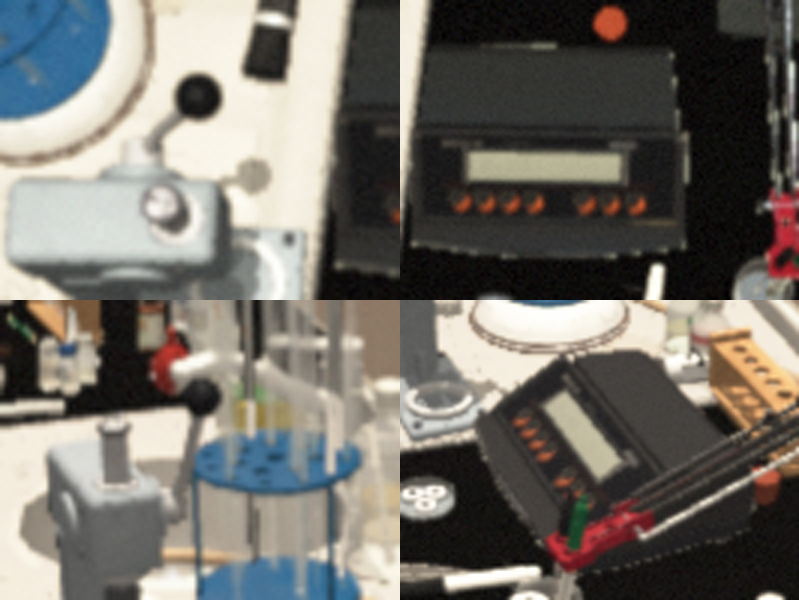

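The knob is at top (189.1,188.8) and side (261,134). The ring in the side view is at about (243,223). The meter's ridge runs (224,193)–(314,194) in the top view, its front lip is at row ~231, and in the side view the ridge left end is (287,207) and the lip left end (257,228).

```bash
python3 - <<'E'
from h import *
T=snap('top');S=snap('side')
k=two(ray(T,(189.1,188.8)),ray(S,(261,134.2)));print('knob',k, onz(T,(189.1,188.8),.335))
print('ring side',onz(S,(243.3,223),.028))
print('ridgeL',two(ray(T,(223.7,193.3)),ray(S,(286.7,206.7))))
print('lipL',two(ray(T,(223.7,231)),ray(S,(256.7,228))))
print('lipR',two(ray(T,(315,232.7)),ray(S,(280,270))))
# ring: predicted pictures for candidates
for yaw in (90,93,96):
    R=Ro.from_euler('z',yaw,degrees=True).as_matrix()
    o=np.array([.425,.196,0]);L=[[-50,-48,18],[-50,48,18],[125,48,18],[0,0,315],[-24.7,-65,335],[-26,-30,265],[116,-30,265],[116,30,265]]
    P=o+(R@np.array(L).T/1000).T
    print(yaw,proj(T,P).round(1).tolist(),proj(S,P).round(1).tolist())
E
```

```text
knob (array([0.49621392, 0.1804216 , 0.33128733]), np.float64(0.0024283645798477862)) [0.49401626 0.17969836 0.335     ]
ring side [0.42737612 0.18388012 0.028     ]
ridgeL (array([0.55672648, 0.12656724, 0.0957291 ]), np.float64(0.009788846095612291))
lipL (array([0.45252293, 0.12054893, 0.03738588]), np.float64(0.012254260634369017))
lipR (array([ 0.46193205, -0.1606511 ,  0.0570039 ]), np.float64(0.004683744853665508))
90 [[217.7, 223.2], [213.7, 253.2], [157.9, 248.0], [180.5, 216.0], [192.1, 190.6], [195.6, 210.1], [142.9, 205.2], [139.3, 227.0]] [[259.4, 229.0], [230.7, 233.3], [221.5, 209.6], [237.3, 140.1], [259.3, 134.3], [249.2, 157.0], [240.1, 142.0], [222.4, 144.0]]
93 [[217.0, 222.3], [214.6, 252.5], [158.4, 250.1], [180.5, 216.0], [190.9, 190.0], [195.0, 209.6], [142.0, 207.3], [139.6, 229.3]] [[260.0, 228.5], [231.6, 233.5], [219.8, 210.1], [237.3, 140.1], [259.4, 133.9], [249.5, 156.8], [238.2, 142.0], [220.7, 144.3]]
96 [[216.2, 221.5], [215.5, 251.6], [159.0, 252.2], [180.5, 216.0], [189.6, 189.5], [194.5, 209.1], [141.3, 209.5], [140.0, 231.6]] [[260.5, 228.0], [232.6, 233.7], [218.2, 210.8], [237.3, 140.1], [259.5, 133.5], [249.8, 156.5], [236.3, 142.1], [219.0, 144.7]]
```

The nest is at about (0.426, 0.195), with the press x axis at azimuth ~95°. The ram top and base corners agree on this, and the triangulated heights match the given sizes. I'll move out over the bench, raised, towards the bottle.

```bash

python3 -m creep '[{"grip":0,"delta_pos":[0,0,-0.5],"rotation":[0,0,0]},{"grip":0,"delta_pos":[0,0,-1],"rotation":[0,0,0]}]'
python3 -m creep '[{"grip":0,"delta_pos":[0.6,0.8,-0.3],"rotation":[0,0,0]},{"grip":0,"delta_pos":[0.6,0.8,-0.3],"rotation":[0,0,0]},{"grip":0,"delta_pos":[0.6,0.8,-0.3],"rotation":[0,0,0]}]'
python3 -m creep '[{"grip":0,"delta_pos":[0.6,0.8,-0.3],"rotation":[0,0,0]},{"grip":0,"delta_pos":[0.6,0.8,-0.3],"rotation":[0,0,0]},{"grip":0,"delta_pos":[0.6,0.8,-0.3],"rotation":[0,0,0]}]'
python3 -m creep '[{"grip":0,"delta_pos":[0.6,0.8,-0.3],"rotation":[0,0,0]},{"grip":0,"delta_pos":[0.6,0.8,-0.3],"rotation":[0,0,0]},{"grip":0,"delta_pos":[0.6,0.8,-0.3],"rotation":[0,0,0]}]'
cat >> h.py <<'E'
import json,os
def log():
    o=ctrl.get_obs(); L=json.load(open('log.json')) if os.path.exists('log.json') else []
    L.append([list(o['joint_pos']),list(o['tool_pos']),list(o['orientation'])]); json.dump(L,open('log.json','w'))
    print('t',round(o['clock'],2),'q',np.round(o['joint_pos'],1),'p',np.round(o['tool_pos'],4),'o',np.round(o['orientation'],1),'F',np.round(o['force'],1),'op',round(o['opening'],4),'gf',o['gripper_force'])
def R_at(az,tilt):
    a,t=np.radians(az),np.radians(tilt)
    z=np.array([np.cos(t)*np.cos(a),np.cos(t)*np.sin(a),-np.sin(t)]);y=np.array([-np.sin(a),np.cos(a),0]);x=np.cross(y,z)
    return Ro.from_matrix(np.c_[x,y,z])
def to(p,R=None):
    P,C=tool(); print('shift',np.round(C.inv().apply(np.array(p)-P)*10,3), 'rot',None if R is None else np.round((C.inv()*R).as_rotvec()/(np.pi/2),3))
E
python3 - <<'E'
from h import *
log()
T=ctrl.snapshot('top');S=ctrl.snapshot('side')
print('red clamp',two(ray(T,(348,228)),ray(S,(290,268))))
to([.48,-.10,.5],R_at(75,35))
E
```

```text
clock: 0.6
tool_pos: [0.2032, 0.6429, 0.3482]
orientation: [179.8, -0.1, -17.5]
force: [0.0, 2.1, 1.0]
opening: 0.0873
gripper_force: 0.0
clock: 0.9
tool_pos: [0.2379, 0.5462, 0.3829]
orientation: [-179.7, 0.0, -17.6]
force: [-0.3, 0.4, 0.9]
opening: 0.0876
gripper_force: 0.0
clock: 1.2
tool_pos: [0.2709, 0.4517, 0.4122]
orientation: [-179.7, -0.0, -17.6]
force: [0.0, 0.7, 0.6]
opening: 0.0876
gripper_force: 0.0
clock: 1.5
tool_pos: [0.3038, 0.3575, 0.4417]
orientation: [-179.7, -0.1, -17.6]
force: [-0.4, 0.5, 1.0]
opening: 0.0877
gripper_force: 0.0
t 1.5 q [ 73.8  -3.6  -3.8   0.1 -89.5  -1.5] p [0.3038 0.3575 0.4417] o [-1.797e+02 -1.000e-01 -1.760e+01] F [-0.4  0.5  1. ] op 0.0877 gf 0.0
red clamp (array([ 0.46829248, -0.25320784,  0.12293666]), np.float64(0.013065045132916106))
shift [ 3.079  3.846 -0.615] rot [ 0.462 -0.483  0.89 ]
```

```bash

for i in 1 2 3; do python3 -m creep '[{"grip":0,"delta_pos":[1,1,-0.2],"rotation":[0,0,0]},{"grip":0,"delta_pos":[1,1,-0.2],"rotation":[0,0,0]},{"grip":0,"delta_pos":[1,1,-0.2],"rotation":[0,0,0]}]' >/dev/null; done
python3 -c "from h import *; log()"
for i in 1 2 3; do python3 -m creep '[{"grip":0,"delta_pos":[0,0,0],"rotation":[0.154,-0.161,0.297]},{"grip":0,"delta_pos":[0,0,0],"rotation":[0.154,-0.161,0.297]},{"grip":0,"delta_pos":[0,0,0],"rotation":[0.154,-0.161,0.297]},{"grip":0,"delta_pos":[0,0,0],"rotation":[0.154,-0.161,0.297]}]' >/dev/null; python3 -c "from h import *; log()"; done
python3 - <<'E'
from h import *
to([.5571,-.379,.25],R_at(75,35))
E
```

```text
t 2.5 q [ 20.6   0.2   6.8  -0.  -96.7  51.9] p [ 0.4999 -0.0168  0.4977] o [ 1.80e+02  1.00e-01 -1.75e+01] F [1.3 1.  0.2] op 0.0876 gf 0.0
t 2.9 q [   5.1    4.9   17.2  -20.5 -105.2   35.2] p [ 0.4999 -0.0149  0.497 ] o [-169.7   17.4  -43.2] F [ 0.4 -0.1 -0.8] op 0.088 gf 0.0
t 3.3 q [ -10.     5.6   17.7  -39.9 -106.3   16.3] p [ 0.4998 -0.0153  0.497 ] o [-167.9   37.2  -69.4] F [ 0.7 -0.2 -0.4] op 0.0878 gf 0.0
t 3.7 q [ -23.     2.5    9.8  -55.7 -100.7   -1.9] p [ 0.4996 -0.0157  0.497 ] o [ 179.3   55.  -105.8] F [ 0.2 -0.6 -0.2] op 0.0879 gf 0.0
shift [ 3.937 -1.529 -1.338] rot [-0.     0.    -0.005]
```

```bash
cat > kin.py <<'E'
import numpy as np, json
from scipy.optimize import least_squares
from scipy.spatial.transform import Rotation as Ro
r=lambda a,d:Ro.from_euler(a,d,degrees=True)
def fk(q,p,s):
    a1,d1,L2,a3,L4,lat,Lt,=p
    A=r('z',q[0]);F=A*r('y',q[1]-q[2]);W=F*r('x',s[0]*q[3]);H=W*r('y',-q[4])*r('x',s[1]*q[5])
    P=A.apply([a1,0,d1])+(A*r('y',q[1])).apply([0,0,L2])+F.apply([L4,0,a3])+H.apply([Lt,0,0])+W.apply([0,lat,0])
    return P,H
E
python3 - <<'E'
from kin import *
L=json.load(open('log.json'))
for s in [(a,b) for a in(1,-1) for b in (1,-1)]:
    C=None
    def f(p):
        return np.concatenate([fk(q,p,s)[0]-P for q,P,o in L])
    R=least_squares(lambda p:np.r_[f(p),1e-4*(p-[0,.3,.5,0,.5,-.19,.2])],[0,.3,.5,0,.5,-.19,.2])
    M=[(fk(q,R.x,s)[1].inv()*r('xyz',o)).as_matrix() for q,P,o in L]
    print(s,np.round(R.x,4),np.abs(f(R.x)).max(),np.std(M,axis=0).max())
    if np.std(M,axis=0).max()<.02: print(M[0].round(2).tolist())
E
```

```text
(1, 1) [ 0.4366  0.2897  0.041  -0.2142 -0.0053 -0.1909 -0.3491] 0.031224408160814787 0.5099583339925798
(1, -1) [ 0.4366  0.2897  0.041  -0.2142 -0.0053 -0.1909 -0.3491] 0.031224405503317065 0.5317725107512458
(-1, 1) [ 0.      0.1988  0.6016 -0.      0.4636 -0.1918  0.356 ] 6.30383103494836e-08 0.4791209245208482
(-1, -1) [ 0.      0.1988  0.6016 -0.      0.4636 -0.1918  0.356 ] 6.325993606726144e-08 5.140704263513308e-16
[[-0.0, 0.0, 1.0], [-1.0, 0.0, -0.0], [-0.0, -1.0, 0.0]]
```

```bash
cat >> kin.py <<'E'
PR=[0,.1988,.6016,0,.4636,-.1918,.356];SG=(-1,-1)
M=np.array([[0,0,1],[-1,0,0],[0,-1,0]])
lo=np.array([-176,-82,-58,-173.8,-174.7,-.2*0-173.6]);hi=np.array([176,121.7,71.7,95.5,-.2,173.6])
def FK(q):
    P,H=fk(q,PR,SG);return P,H*Ro.from_matrix(M)
def ik(p,R,seeds):
    out=[]
    for s in seeds:
        def f(q):
            P,C=FK(q);return np.r_[(P-p)*10,(R.inv()*C).as_rotvec()]
        S=least_squares(f,np.clip(s,lo+1,hi-1),bounds=(lo,hi),xtol=1e-10,ftol=1e-12)
        if np.abs(S.fun).max()<1e-3 and not any(np.abs(S.x-o).max()<1 for o in out): out.append(S.x)
    return out
E
cat > ikscan.py <<'E'
from h import *
from kin import *
cur=np.array(ctrl.get_obs()['joint_pos'])
seeds=[cur,[0,20,10,-40,-100,0],[0,20,10,60,-100,0],[20,0,0,-150,-60,60],[-20,20,10,-90,-90,-90],[0,40,30,0,-140,90]]
def scan(g,azs,tl,off=.003):
  for t in tl:
    for a in azs:
        R=R_at(a,t); p=np.array(g)-R.apply([0,0,off])
        for q in ik(p,R,seeds):
            print(t,a,q.round(0).astype(int), 'margin',np.minimum(q-lo,hi-q).min().round(0))
if __name__=='__main__':
    print('bottle');scan([.557,-.379,.045],[60,75,90,105],[35])
    print('nest');scan([.426,.195,.075],range(0,181,15),[35])
E
python3 ikscan.py
```

```text
bottle
35 60 [-48  45  14 -51 -85  36] margin 58.0
35 75 [-45  50  22 -46 -95  39] margin 49.0
35 90 [ -41   54   30  -40 -105   44] margin 42.0
35 105 [ -36   58   37  -34 -113   51] margin 35.0
nest
35 30 [ -19   18  -57 -121  -46   74] margin 1.0
35 45 [ -12   16  -46 -100  -44   55] margin 12.0
35 60 [ -8  18 -38 -85 -50  47] margin 20.0
35 75 [ -5  21 -31 -73 -58  44] margin 27.0
35 90 [ -2  25 -24 -64 -66  44] margin 34.0
35 105 [  2  29 -17 -56 -73  45] margin 41.0
35 120 [  7  33 -11 -50 -81  47] margin 47.0
35 135 [ 12  36  -5 -43 -88  51] margin 53.0
35 150 [ 17  39   0 -37 -94  56] margin 58.0
35 165 [ 23  42   3 -30 -98  61] margin 61.0
35 180 [  29   44    4  -24 -101   68] margin 62.0
```

```bash
python3 - <<'E'
from h import *
R=R_at(75,35);d=R.apply([0,0,1])
to(np.array([.558,-.3775,.42])-.007*d,R)
print(np.round(R.inv().apply([0,0,-.1])*10,3))
E
```

```text
shift [ 2.534 -1.523 -2.368] rot [-0.     0.    -0.005]
[0.819 0.    0.574]
```

```bash

for i in 1 2 3; do python3 -m creep '[{"grip":0,"delta_pos":[0.845,-0.508,-0.789],"rotation":[0,0,0]},{"grip":0,"delta_pos":[0.845,-0.508,-0.789],"rotation":[0,0,0]},{"grip":0,"delta_pos":[0.845,-0.508,-0.789],"rotation":[0,0,0]}]' >/dev/null; done
for i in 1 2; do python3 -m creep '[{"grip":0,"delta_pos":[0.9,0,0.63],"rotation":[0,0,0]},{"grip":0,"delta_pos":[0.9,0,0.63],"rotation":[0,0,0]},{"grip":0,"delta_pos":[0.9,0,0.63],"rotation":[0,0,0]}]' >/dev/null; done
python3 - <<'E'
from h import *
log()
W=snap('wrist','w1.png');snap('top','t1.png')
print(proj(W,[[.558,-.3775,.1015],[.558,-.3775,0]]))
E
```

```text
t 5.2 q [ -44.9   41.    27.2  -47.4 -105.4   28.8] p [ 0.5571 -0.3817  0.2025] o [ 179.1   55.2 -105.8] F [-1.   0.7 -1.3] op 0.0875 gf 0.0
[[277.08189673 101.03552836]
 [275.67246885 -32.50192284]]
```

View pics/w1.png

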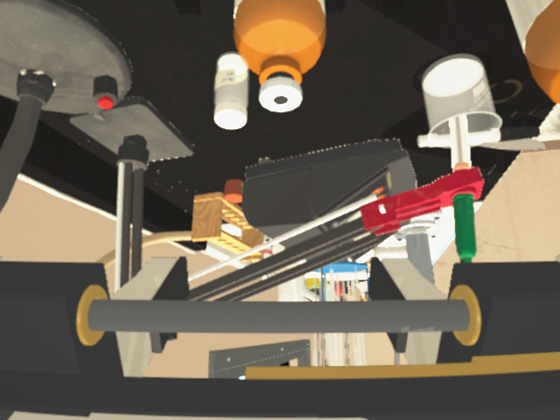

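The wrist view, upside down because the camera hangs on the tool's lower side, shows the bottle cap at (280.5,99) against a predicted (277,101). The vial is at (232,120), the beaker at (460,85) and the big bottle at the right edge. All are clear of the fingers. I'll refine the bottle position and descend.

```bash
python3 - <<'E'
from h import *
W=snap('wrist')
im=W['color'];m=(im.min(2)>150).astype(np.uint8)
k,l,st,ce=cv2.connectedComponentsWithStats(m[70:120,250:310])
i=1+np.argmax(st[1:,4]);x,y,w,h,_=st[i];print(st[i])
c=(250+x+w/2-.5,70+y+h/2-.5);print(c,onz(W,c,.1015))
cam=-np.array(W['R']).T@W['t'];print('cam',cam)
B=onz(W,c,.1015);B=np.array([B[0],B[1],.047])
R=R_at(75,35);d=R.apply([0,0,1]);to(B-.007*d,R);print((B-.007*d))
E
```

```text
[  12    2   43   36 1110]
(np.float64(283.0), np.float64(89.5)) [ 0.55509442 -0.38244877  0.1015    ]
cam [ 0.51784614 -0.53345275  0.22043495]
shift [1.322 0.033 0.871] rot [ 0.    -0.002 -0.   ]
[ 0.55361033 -0.38798745  0.05101504]
```

```bash
python3 - <<'E'
from h import *
W=snap('wrist')
g=W['color'].min(2)[80:115,262:302]
k,l,st,ce=cv2.connectedComponentsWithStats((g<130).astype(np.uint8))
for i in range(1,k):
    if 10<st[i,4]<150: print(st[i],ce[i]+[262,80],onz(W,ce[i]+[262,80],.1015))
B=onz(W,(281,99),.1015);print(B);B=np.array([B[0],B[1],.047])
R=R_at(75,35);d=R.apply([0,0,1]);to(B-.007*d,R)
E
```

```text
[17  9 13  7 74] [285.06756757  92.13513514] [ 0.55604674 -0.37822594  0.1015    ]
[ 0.55965051 -0.3729749   0.1015    ]
shift [1.269 0.021 0.969] rot [-0.001 -0.003  0.001]
```

```bash
python3 - <<'E'
from h import *
log()
B=np.array([.556,-.3785,.047])
R=R_at(75,35);d=R.apply([0,0,1]);to(B-.007*d+[0,0,.07],R);to(B-.007*d,R)
E
```

```text
t 5.4 q [ -44.9   40.5   27.7  -47.3 -105.6   28.8] p [ 0.5583 -0.3846  0.2106] o [-179.8   54.7 -104.8] F [ 0.7 -0.7  0.2] op 0.0878 gf 0.0
shift [0.734 0.04  0.513] rot [-0.001 -0.003  0.001]
shift [1.305 0.042 0.918] rot [-0.001 -0.003  0.001]
```

```bash

python3 -m creep '[{"grip":0,"delta_pos":[0.37,0.04,0.26],"rotation":[0,0,0]},{"grip":0,"delta_pos":[0.734,0.04,0.513],"rotation":[0,0,0]},{"grip":0,"delta_pos":[0.734,0.04,0.513],"rotation":[0,0,0]}]' >/dev/null
python3 -m creep '[{"grip":0,"delta_pos":[0.2,0,0.14],"rotation":[0,0,0]},{"grip":0,"delta_pos":[0.4,0,0.28],"rotation":[0,0,0]},{"grip":0,"delta_pos":[0.571,0.002,0.405],"rotation":[0,0,0]},{"grip":0,"delta_pos":[0.571,0.002,0.405],"rotation":[0,0,0]}]' >/dev/null
python3 - <<'E'
from h import *
log()
B=np.array([.556,-.3785,.047])
R=R_at(75,35);d=R.apply([0,0,1]);to(B-.007*d,R)
W=snap('wrist','w2.png')
E
```

```text
t 6.1 q [-44.8  49.9  22.1 -45.5 -95.4  39.3] p [ 0.5523 -0.3816  0.0454] o [ 179.5   55.  -105.4] F [-0.5  0.2 -0.4] op 0.0879 gf 0.0
shift [-0.036 -0.027 -0.047] rot [ 0.001  0.    -0.003]
```

View pics/w2.png

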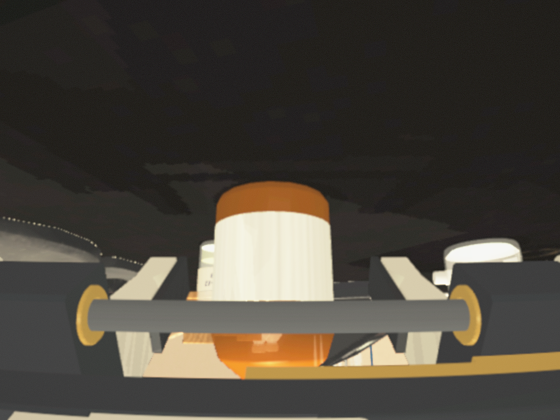

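The bottle, at columns 215–332, stands centred between the fingers, whose centre is at about 279. I'll correct by 5 mm, close and lift a little.

```bash

python3 -m creep '[{"grip":0,"delta_pos":[-0.036,-0.02,-0.047],"rotation":[0,0,0]},{"grip":0,"delta_pos":[-0.036,-0.02,-0.047],"rotation":[0,0,0]}]' >/dev/null
for i in 1 2; do python3 -m creep '[{"grip":1,"delta_pos":[0,0,0],"rotation":[0,0,0]},{"grip":1,"delta_pos":[0,0,0],"rotation":[0,0,0]},{"grip":1,"delta_pos":[0,0,0],"rotation":[0,0,0]},{"grip":1,"delta_pos":[0,0,0],"rotation":[0,0,0]},{"grip":1,"delta_pos":[0,0,0],"rotation":[0,0,0]}]' >/dev/null;python3 -c "from h import *; log()"; done
python3 -m creep '[{"grip":1,"delta_pos":[-0.2,0,-0.14],"rotation":[0,0,0]},{"grip":1,"delta_pos":[-0.4,0,-0.28],"rotation":[0,0,0]},{"grip":1,"delta_pos":[-0.6,0,-0.42],"rotation":[0,0,0]},{"grip":1,"delta_pos":[-0.8,0,-0.56],"rotation":[0,0,0]},{"grip":1,"delta_pos":[-0.8,0,-0.56],"rotation":[0,0,0]}]' >/dev/null
python3 - <<'E'
from h import *
log(); W=snap('wrist','w3.png')
E
```

```text
t 6.85 q [-44.8  49.5  22.7 -45.5 -96.   38.8] p [ 0.5546 -0.3849  0.0539] o [ 179.9   54.8 -105.1] F [ 0.2 -0.2  0.5] op 0.0534 gf 0.0
t 7.35 q [-44.8  49.5  22.7 -45.5 -96.   38.8] p [ 0.5545 -0.3849  0.0539] o [ 179.9   54.9 -105.1] F [-0.8  0.8 -0.3] op 0.0512 gf 30.00031068921089
t 7.85 q [ -45.    43.1   25.3  -46.3 -101.9   32.8] p [ 0.556  -0.3863  0.1582] o [-179.2   54.5 -104.4] F [-0.2 -0.7 -0.9] op 0.0514 gf 30.000429530628026
```

```bash
python3 - <<'E'
from ikscan import *
for a in (48,55,60):
  R=R_at(a,35);h=np.array([np.cos(np.radians(a)),np.sin(np.radians(a)),0])
  for back,z in ((0,.085),(.06,.085),(.12,.085),(.12,.2),(.12,.4),(0,.4)):
    p=np.array([.426,.195,z])-.006*h-back*h
    print(a,back,z,[q.round(0).astype(int).tolist() for q in ik(p,R,[cur,[-8,18,-38,-85,-50,47]])])
E
python3 - <<'E'
from h import *
log()
R=R_at(48,35); to([.40,.10,.42],R)
to([.5545,-.3,.42]);to([.42,-.1,.42])
E
```

```text
48 0 0.085 [[-10, 14, -44, -95, -44, 50]]
48 0.06 0.085 [[-19, 13, -47, -89, -49, 52]]
48 0.12 0.085 [[-29, 12, -49, -81, -54, 54]]
48 0.12 0.2 [[-14, -15, -43, -66, -52, 11]]
48 0.12 0.4 []
48 0 0.4 [[50, -33, -47, 5, -21, -96]]
55 0 0.085 [[-9, 15, -41, -88, -48, 46]]
55 0.06 0.085 [[-18, 14, -43, -82, -52, 49]]
55 0.12 0.085 [[-27, 14, -44, -76, -57, 52]]
55 0.12 0.2 [[-18, -8, -39, -65, -60, 19]]
55 0.12 0.4 [[-8, -26, -24, -51, -69, -18]]
55 0 0.4 [[25, -24, -27, -38, -42, -42]]
60 0 0.085 [[-8, 16, -38, -83, -50, 45]]
60 0.06 0.085 [[-17, 16, -40, -78, -55, 48]]
60 0.12 0.085 [[-25, 16, -41, -72, -59, 50]]
60 0.12 0.2 [[-19, -4, -36, -64, -64, 23]]
60 0.12 0.4 [[-13, -21, -21, -54, -76, -10]]
60 0 0.4 [[15, -20, -22, -47, -53, -27]]
t 7.9 q [ -45.    43.2   25.2  -46.4 -101.9   32.8] p [ 0.5556 -0.3857  0.156 ] o [-179.5   54.6 -104.6] F [-0.1  0.4 -2.2] op 0.0512 gf 29.999640157911927
shift [-4.647  2.747  1.96 ] rot [ 0.243 -0.003  0.175]
shift [-2.632  0.218 -0.856] rot None
shift [-3.556  2.035  0.429] rot None
```

View pics/w3.png

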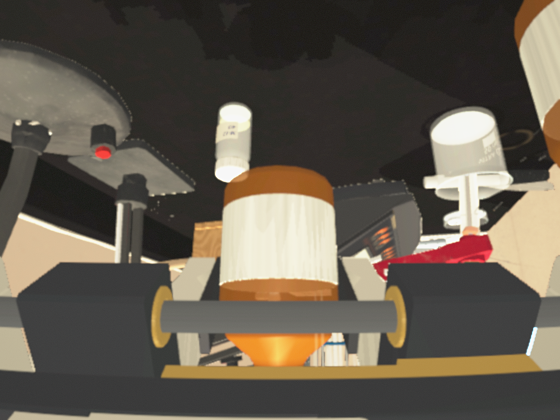

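The wrist view shows the bottle held upright (columns 222–337), with the vial and beaker undisturbed. Now the lift and carry.

```bash

for i in 1 2 3; do python3 -m creep '[{"grip":1,"delta_pos":[-0.35,0,-0.24],"rotation":[0,0,0]},{"grip":1,"delta_pos":[-0.68,0,-0.47],"rotation":[0,0,0]},{"grip":1,"delta_pos":[-0.68,0,-0.47],"rotation":[0,0,0]}]' >/dev/null; done
python3 - <<'E'
from h import *
log(); to([.38,.06,.40],R_at(75,35))
E
```

```text
t 8.8 q [ -46.1   33.2   41.   -53.4 -119.5   12.8] p [ 0.5554 -0.3833  0.4061] o [-179.2   54.5 -104.3] F [-0.3 -0.3 -1.2] op 0.0515 gf 30.000782705610618
shift [-2.193  2.843  3.136] rot [-0.003 -0.006  0.004]
```

```bash

for i in 1 2 3 4; do python3 -m creep '[{"grip":1,"delta_pos":[-0.2,0.25,0.3],"rotation":[0,0,0]},{"grip":1,"delta_pos":[-0.4,0.5,0.55],"rotation":[0,0,0]},{"grip":1,"delta_pos":[-0.55,0.71,0.785],"rotation":[0,0,0]},{"grip":1,"delta_pos":[-0.55,0.71,0.785],"rotation":[0,0,0]}]' >/dev/null; done
python3 - <<'E'
from h import *
log(); R=R_at(52,35); to([.36,.10,.24],R_at(75,35)); to([.36,.10,.24],R)
E
```

```text
t 10.4 q [-18.4  -9.1 -13.1 -54.7 -90.5   5.4] p [0.3785 0.0637 0.3995] o [-179.8   54.9 -104.7] F [-0.2 -1.1 -0.7] op 0.0512 gf 30.000604988308623
shift [1.13  0.275 1.165] rot [ 0.    -0.001  0.002]
shift [1.13  0.275 1.165] rot [ 0.21  -0.001  0.149]
```

```bash

for i in 1 2; do python3 -m creep '[{"grip":1,"delta_pos":[0.3,0.07,0.3],"rotation":[0,0,0]},{"grip":1,"delta_pos":[0.565,0.138,0.582],"rotation":[0,0,0]},{"grip":1,"delta_pos":[0.565,0.138,0.582],"rotation":[0,0,0]}]' >/dev/null; done
python3 -m creep '[{"grip":1,"delta_pos":[0,0,0],"rotation":[0.07,0,0.05]},{"grip":1,"delta_pos":[0,0,0],"rotation":[0.14,0,0.1]},{"grip":1,"delta_pos":[0,0,0],"rotation":[0.21,0,0.149]},{"grip":1,"delta_pos":[0,0,0],"rotation":[0.21,0,0.149]},{"grip":1,"delta_pos":[0,0,0],"rotation":[0.21,0,0.149]}]' >/dev/null
python3 - <<'E'
from h import *
log(); W=snap('wrist','w4.png')
print(proj(W,[[.426,.195,.018],[.426,.195,.028]]))
# dense ring estimate pts
R=R_at(52,35);h=np.array([np.cos(np.radians(52)),np.sin(np.radians(52)),0])
N=np.array([.426,.195,0]); to(N-.006*h-.09*h+[0,0,.0539+.040],R)
E
```

```text
t 11.5 q [-12.1 -15.3 -37.6 -61.8 -56.6   5.5] p [0.3626 0.0973 0.2427] o [-179.7   55.  -127.8] F [ 0.   0.6 -1.6] op 0.0511 gf 29.999987325863913
[[289.71456591  62.44191127]
 [289.81206671  71.0344203 ]]
shift [1.097 0.108 1.014] rot [-0.001 -0.001  0.001]
```

View pics/w4.png

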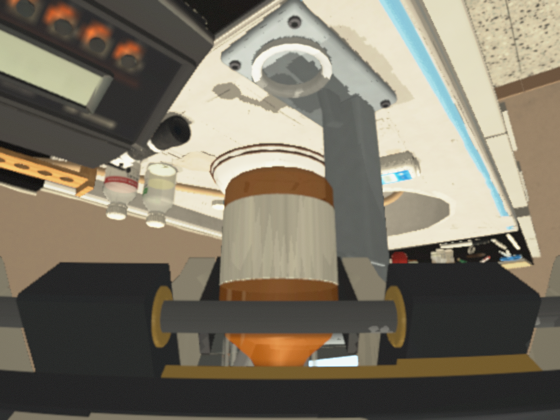

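The ring is clearly visible at (250–332, 40–98), with base bolts at (235,65), (294,22) and (386,103) and the meter corner at (212,40), well clear. I'll measure the ring centre.

```bash
python3 - <<'E'
from h import *
W=snap('wrist');im=W['color'];T=snap('top');S=snap('side')
roi=im[35:102,244:338].astype(int)
for th in (170,190,205,220):
    m=(roi.min(2)>th).astype(np.uint8)
    k,l,st,ce=cv2.connectedComponentsWithStats(m);i=1+np.argmax(st[1:,4])
    y,x=np.nonzero(l==i);hull=cv2.convexHull(np.c_[x,y].astype(np.int32))[:,0]+[244,35]
    P=np.array([onz(W,p,.028)[:2] for p in hull])
    A=np.c_[2*P,np.ones(len(P))];s=np.linalg.lstsq(A,(P**2).sum(1),rcond=None)[0];rad=np.sqrt(s[2]+s[0]**2+s[1]**2)
    print(th,st[i],'circle',s[:2].round(4),'r',rad.round(4),'res',np.abs(np.linalg.norm(P-s[:2],axis=1)-rad).max().round(4))
for p in ((294,22),(235,65),(386,103)):
    # centroid of dark spot
    x,y=p;g=im[y-6:y+7,x-6:x+7].min(2);yy,xx=np.nonzero(g<70);c=(x-6+xx.mean(),y-6+yy.mean()) if len(xx) else p
    print('bolt',np.round(c,1),onz(W,c,.018).round(4))
log()
c=im[30:105,240:345,::-1];
cv2.imwrite('pics/w5.png',cv2.resize(c,None,fx=7,fy=7,interpolation=cv2.INTER_CUBIC))
E
```

```text
170 [   0    0   94   67 2568] circle [0.4291 0.1933] r 0.0524 res 0.0035
190 [   0    0   88   67 1835] circle [0.4354 0.1913] r 0.0469 res 0.0033
205 [  0  10  88  38 853] circle [0.4288 0.1977] r 0.0383 res 0.005
220 [  8  10  78  38 595] circle [0.4266 0.1971] r 0.0361 res 0.0005
bolt [294.2  23. ] [0.3949 0.159  0.018 ]
bolt [234.7  65.5] [0.4685 0.1653 0.018 ]
bolt [384.8 104.1] [0.3807 0.3098 0.018 ]
t 11.7 q [-12.1 -15.  -37.7 -61.8 -56.5   5.6] p [0.3626 0.0971 0.2399] o [ 179.8   54.8 -128.3] F [ 0.1 -0.1 -1.2] op 0.0512 gf 29.999698038445786
```

View pics/w5.png

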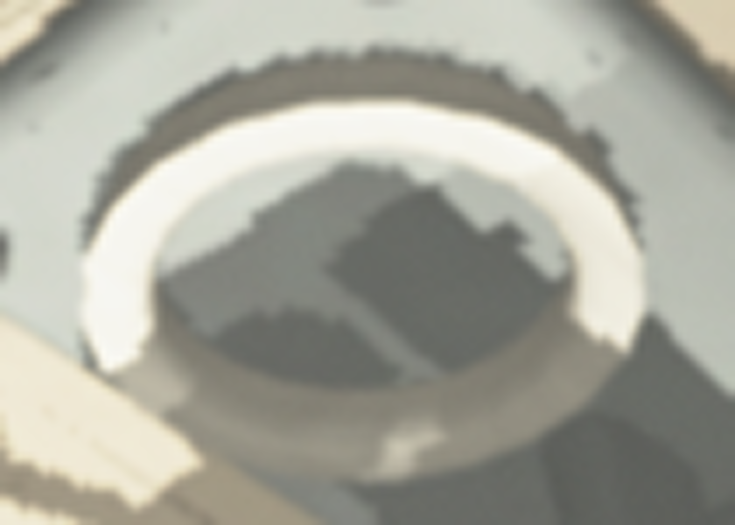

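The rim's outer ellipse is centred near (292,71), which casts to about (0.427,0.197) with r ≈ 0.036–0.038. The bolts give azimuth 95° and the same centre within 2 mm. I'll lower in front of the ring.

```bash
python3 - <<'E'
from h import *
R=R_at(52,35);h=np.array([np.cos(np.radians(52)),np.sin(np.radians(52)),0])
N=np.array([.4272,.197,0]); to(N-.006*h-.10*h+[0,0,.0539+.037],R)
print(R.inv().apply(h*.1)*10, R.inv().apply([0,0,-.1])*10)
E
```

```text
shift [1.146 0.104 0.961] rot [-0.001 -0.002 -0.002]
[-5.73576436e-01  1.29755884e-16  8.19152044e-01] [0.81915204 0.         0.57357644]
```

```bash

python3 -m creep '[{"grip":1,"delta_pos":[0.3,0.03,0.25],"rotation":[0,0,0]},{"grip":1,"delta_pos":[0.573,0.052,0.481],"rotation":[0,0,0]},{"grip":1,"delta_pos":[0.573,0.052,0.481],"rotation":[0,0,0]}]' >/dev/null
python3 -m creep '[{"grip":1,"delta_pos":[0.3,0.03,0.25],"rotation":[0,0,0]},{"grip":1,"delta_pos":[0.573,0.052,0.481],"rotation":[0,0,0]},{"grip":1,"delta_pos":[0.573,0.052,0.481],"rotation":[0,0,0]},{"grip":1,"delta_pos":[0.573,0.052,0.481],"rotation":[0,0,0]}]' >/dev/null
python3 - <<'E'
from h import *
log(); snap('wrist','w6.png'); log()
R=R_at(52,35);h=np.array([np.cos(np.radians(52)),np.sin(np.radians(52)),0])
N=np.array([.4272,.197,0]); to(N-.006*h+[0,0,.0539+.037],R)
E
```

```text
t 12.4 q [-23.6  11.7 -45.6 -80.  -53.5  48.8] p [0.3614 0.1132 0.0903] o [ 179.2   54.8 -129. ] F [-0.1 -0.9  0.2] op 0.0513 gf 30.00011372147128
t 12.45 q [-23.5  11.4 -45.6 -80.  -53.5  48.9] p [0.362  0.1132 0.0919] o [ 179.8   54.9 -128.4] F [-0.3  1.5 -1.5] op 0.051 gf 30.000280612148345
shift [-0.568  0.006  0.825] rot [-0.002 -0.001 -0.003]
```

View pics/w6.png

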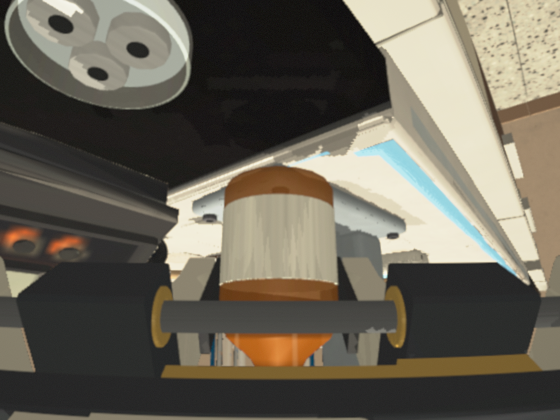

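The petri dish is at the upper left and untouched; the bottle covers the ring in this view. I'll move forward over the ring.

```bash

python3 -m creep '[{"grip":1,"delta_pos":[-0.14,0,0.2],"rotation":[0,0,0]},{"grip":1,"delta_pos":[-0.284,0.003,0.412],"rotation":[0,0,0]},{"grip":1,"delta_pos":[-0.284,0.003,0.412],"rotation":[0,0,0]}]' 
python3 -m creep '[{"grip":1,"delta_pos":[-0.14,0,0.2],"rotation":[0,0,0]},{"grip":1,"delta_pos":[-0.284,0.003,0.412],"rotation":[0,0,0]},{"grip":1,"delta_pos":[-0.284,0.003,0.412],"rotation":[0,0,0]},{"grip":1,"delta_pos":[-0.284,0.003,0.412],"rotation":[0,0,0]}]'
python3 - <<'E'
from h import *
S=snap('side');W=snap('wrist');T=snap('top')
log()
f=lambda i,x,y,w,h,k:cv2.resize(i[y:y+h,x:x+w,::-1],None,fx=k,fy=k,interpolation=cv2.INTER_CUBIC)
cv2.imwrite('pics/s7.png',np.hstack([f(S['color'],205,165,70,90,6)[:540,:400],f(T['color'],165,200,65,90,6)[:540,:390]]))
for n,s in(('S',S),('T',T),('W',W)):print(n,proj(s,[[.4272,.197,.028],[.4272,.197,.1375],[.4272,.197,.036]]).round(1).tolist())
R=R_at(52,35);h=np.array([np.cos(np.radians(52)),np.sin(np.radians(52)),0])
N=np.array([.4272,.197,0]); to(N-.006*h+[0,0,.0539+.018],R)
E
```

```text
clock: 12.75
tool_pos: [0.3948, 0.1547, 0.0952]
orientation: [-179.2, 55.2, -127.5]
force: [-0.3, -0.3, -0.5]
opening: 0.0509
gripper_force: 30.0
clock: 13.15
tool_pos: [0.423, 0.1934, 0.0932]
orientation: [-179.5, 55.1, -127.6]
force: [-0.6, -0.8, -0.9]
opening: 0.0513
gripper_force: 30.0
t 13.3 q [ -8.6  12.9 -41.9 -90.1 -45.3  45.4] p [0.4224 0.1926 0.0911] o [-179.8   54.9 -128. ] F [-0.1 -0.4 -1.8] op 0.0514 gf 29.99983549816534
S [[242.4, 221.2], [240.8, 191.6], [242.3, 219.1]]
T [[199.1, 235.3], [192.7, 228.5], [198.7, 234.8]]
W [[275.9, 166.0], [274.4, 411.3], [275.8, 180.9]]
shift [ 0.155 -0.011  0.114] rot [-0.002 -0.001 -0.   ]
```

View pics/s7.png

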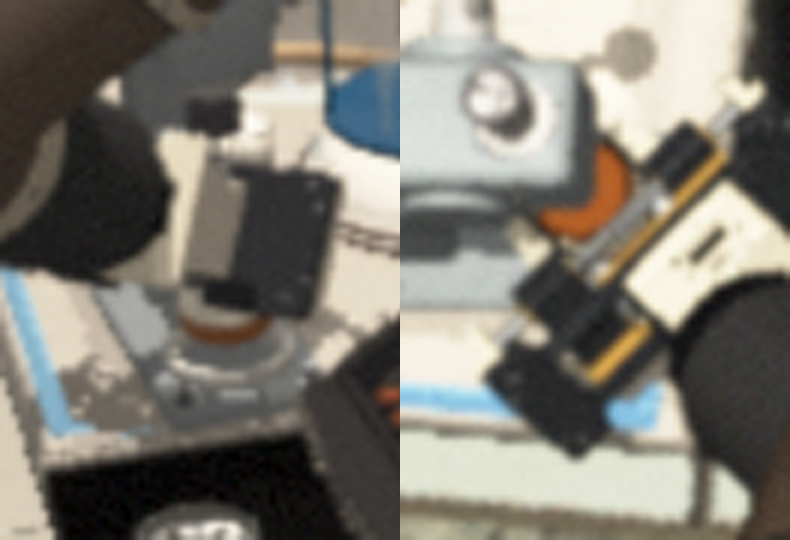

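The side crop suggests the bottle sits about 5 mm short of the ring centre towards -x. That was my last picture, so I'll check with numbers in the wrist view.

```bash
python3 - <<'E'
from h import *
W=snap('wrist');im=W['color'].astype(int)
h=cv2.cvtColor(W['color'],cv2.COLOR_RGB2HSV)
o=((h[:,:,0]<16)&(h[:,:,1]>120)&(h[:,:,2]>50)).astype(np.uint8);o[260:]=0;o[:120]=0;o[:,:190]=0;o[:,370:]=0
y,x=np.nonzero(o)
for r in range(y.min(),y.min()+30,3):
    xs=x[y==r]; print('orange',r,xs.min(),xs.max(),len(xs))
for r in range(110,215,7):
    row=im[r,150:420].min(1); d=np.abs(np.diff(row)); print(r,[(150+i,int(row[i]),int(row[i+1])) for i in np.nonzero(d>28)[0]][:14])
E
```

```text
orange 166 275 278 4
orange 169 253 303 51
orange 172 244 313 70
orange 175 238 319 82
orange 178 233 323 91
orange 181 230 326 97
orange 184 229 328 100
orange 187 227 330 104
orange 190 226 331 106
orange 193 226 331 86
110 [(np.int64(280), 117, 147)]
117 [(np.int64(151), 185, 144), (np.int64(342), 169, 134)]
124 [(np.int64(153), 177, 134), (np.int64(154), 134, 101), (np.int64(398), 129, 163)]
131 [(np.int64(404), 131, 162)]
138 [(np.int64(228), 146, 191), (np.int64(242), 203, 169), (np.int64(245), 173, 205), (np.int64(325), 216, 176)]
145 []
152 [(np.int64(160), 196, 154), (np.int64(161), 154, 92), (np.int64(182), 66, 112), (np.int64(183), 112, 159), (np.int64(219), 168, 206), (np.int64(224), 193, 157), (np.int64(225), 157, 120), (np.int64(360), 113, 146)]
159 [(np.int64(181), 123, 154), (np.int64(182), 154, 190)]
166 [(np.int64(158), 193, 164), (np.int64(187), 151, 182), (np.int64(358), 122, 153)]
173 [(np.int64(150), 201, 169), (np.int64(367), 125, 156)]
180 [(np.int64(229), 110, 79), (np.int64(230), 79, 49), (np.int64(325), 45, 75), (np.int64(326), 75, 106), (np.int64(376), 115, 151)]
187 [(np.int64(225), 120, 81), (np.int64(226), 81, 46)]
194 [(np.int64(223), 200, 143), (np.int64(224), 143, 74), (np.int64(225), 74, 44), (np.int64(407), 124, 162)]
201 [(np.int64(223), 196, 121), (np.int64(224), 121, 56), (np.int64(414), 104, 133), (np.int64(415), 133, 167)]
208 [(np.int64(222), 206, 172), (np.int64(223), 172, 123), (np.int64(417), 110, 160), (np.int64(418), 160, 202)]
```

```bash
python3 - <<'E'
from h import *
W=snap('wrist');im=cv2.GaussianBlur(W['color'],(3,3),0).min(2)
c=np.array([.4272,.197])
rs=np.arange(.024,.0525,.0015);print('r   ',(rs*1000).round(0).astype(int))
for a in range(150,320,12):
    d=np.array([np.cos(np.radians(a)),np.sin(np.radians(a))])
    P=proj(W,[[*(c+r*d),.028] for r in rs])
    print(a,[int(im[int(round(v)),int(round(u))]) if 0<=v<420 and 0<=u<560 else -1 for u,v in P],P[0].round(0),P[9].round(0))
E
```

```text
r    [24 26 27 29 30 32 33 35 36 38 39 41 42 44 45 47 48 50 51]
150 [111, 110, 109, 111, 121, 126, 129, 129, 130, 117, 144, 180, 184, 184, 184, 183, 183, 182, 181] [325. 167.] [353. 165.]
162 [103, 104, 109, 106, 117, 125, 127, 126, 128, 121, 136, 178, 181, 181, 181, 181, 179, 179, 181] [323. 163.] [352. 158.]
174 [102, 101, 102, 101, 112, 123, 126, 130, 132, 128, 106, 103, 103, 103, 102, 146, 170, 173, 171] [320. 158.] [347. 151.]
186 [102, 102, 101, 101, 111, 147, 135, 132, 135, 128, 114, 110, 105, 101, 101, 101, 100, 100, 101] [314. 154.] [338. 144.]
198 [102, 101, 101, 101, 114, 144, 177, 211, 237, 157, 116, 114, 112, 112, 108, 101, 101, 101, 101] [306. 151.] [326. 138.]
210 [101, 101, 101, 101, 110, 180, 233, 230, 225, 160, 115, 113, 114, 117, 117, 116, 170, 196, 198] [296. 148.] [310. 133.]
222 [103, 103, 101, 105, 131, 227, 239, 231, 220, 146, 117, 118, 118, 117, 117, 117, 110, 118, 167] [285. 146.] [291. 130.]
234 [102, 101, 101, 103, 182, 239, 232, 227, 197, 126, 118, 118, 119, 118, 118, 118, 117, 144, 171] [273. 146.] [271. 129.]
246 [104, 103, 102, 103, 151, 221, 224, 226, 205, 125, 116, 116, 119, 118, 118, 115, 159, 182, 181] [262. 147.] [252. 131.]
258 [101, 102, 102, 105, 117, 134, 191, 226, 193, 117, 114, 115, 116, 114, 113, 103, 124, 180, 182] [251. 149.] [234. 134.]
270 [101, 101, 102, 108, 126, 128, 129, 129, 121, 114, 114, 113, 116, 126, 129, 131, 129, 114, 116] [242. 152.] [219. 140.]
282 [101, 101, 100, 129, 222, 220, 150, 130, 116, 111, 125, 131, 131, 130, 131, 131, 129, 130, 131] [235. 155.] [208. 146.]
294 [101, 102, 105, 156, 128, 130, 129, 131, 132, 129, 128, 127, 127, 144, 178, 149, 125, 88, 122] [230. 160.] [201. 153.]
306 [110, 108, 116, 124, 129, 137, 160, 162, 147, 167, 194, 210, 209, 206, 131, 108, 68, 56, 78] [227. 164.] [198. 161.]
318 [111, 115, 125, 131, 132, 148, 167, 165, 161, 199, 210, 199, 195, 142, 133, 132, 131, 130, 135] [227. 169.] [199. 168.]
```

```bash
python3 - <<'E'
from h import *
W=snap('wrist');P,R=tool();print(P)
h=R.apply([0,0,1]);h[2]=0;h/=np.linalg.norm(h)
e=onz(W,(277.5,165.5),P[2]-.0539);b=e+.026*h
print('near edge',e,'bottle from edge',b.round(4),'expected',(P+.006*h).round(4))
c=np.array([.4268,.198]);print('error ring-bottle',(c-b[:2]).round(4))
R=R_at(52,35);
for dz in (0.008,0): to([*(P[:2]+(c-b[:2])),P[2]-.0182+dz-.001*0],R)
E
```

```text
[0.4223916  0.19256321 0.08976446]
near edge [0.4127101  0.18020151 0.03586446] bottle from edge [0.4288 0.2006 0.0359] expected [0.4261 0.1973 0.0898]
error ring-bottle [-0.002  -0.0026]
shift [ 0.102 -0.001  0.032] rot [-0.002 -0.002 -0.002]
shift [ 0.168 -0.001  0.078] rot [-0.002 -0.002 -0.002]
```

The estimates agree within 2–3 mm, which the flared mouth can absorb. I'll lower gently while watching the force.

```bash

python3 -m creep '[{"grip":1,"delta_pos":[0.03,0,0.015],"rotation":[0,0,0]},{"grip":1,"delta_pos":[0.066,0,0.04],"rotation":[0,0,0]},{"grip":1,"delta_pos":[0.066,0,0.04],"rotation":[0,0,0]}]' | grep -E 'tool_pos|force'
python3 -m creep '[{"grip":1,"delta_pos":[0.02,0,0.014],"rotation":[0,0,0]},{"grip":1,"delta_pos":[0.041,0,0.029],"rotation":[0,0,0]},{"grip":1,"delta_pos":[0.041,0,0.029],"rotation":[0,0,0]}]' | grep -E 'tool_pos|force'
```

```text
tool_pos: [0.4217, 0.1924, 0.0804]
force: [-0.7, -0.0, -2.3]
gripper_force: 30.0
tool_pos: [0.4219, 0.1926, 0.0759]
force: [-0.2, -0.0, -1.2]
gripper_force: 30.0
```

```bash

python3 -m creep '[{"grip":1,"delta_pos":[0.02,0,0.014],"rotation":[0,0,0]},{"grip":1,"delta_pos":[0.041,0,0.029],"rotation":[0,0,0]},{"grip":1,"delta_pos":[0.041,0,0.029],"rotation":[0,0,0]}]' | grep -E 'tool_pos|force'; python3 -c "from h import *;log()"
```

```text
tool_pos: [0.4224, 0.193, 0.0718]
force: [-0.5, 1.5, 1.3]
gripper_force: 30.0
t 14.35 q [-10.7  17.2 -42.6 -92.9 -46.7  52. ] p [0.4224 0.193  0.0718] o [ 179.8   54.9 -128.3] F [-0.5  1.5  1.3] op 0.0512 gf 29.999928711913526
```

```bash

python3 -m creep '[{"grip":1,"delta_pos":[0.012,0,0.009],"rotation":[0,0,0]},{"grip":1,"delta_pos":[0.012,0,0.009],"rotation":[0,0,0]},{"grip":1,"delta_pos":[0.012,0,0.009],"rotation":[0,0,0]}]' | grep -E 'tool_pos|force'; python3 -c "from h import *;log()"
```

```text
tool_pos: [0.4226, 0.1933, 0.0717]
force: [-5.2, -6.8, 18.2]
gripper_force: 30.0
t 14.65 q [-10.9  17.4 -42.7 -93.1 -46.9  52.5] p [0.4226 0.1933 0.0717] o [ 179.9   55.1 -128.2] F [-5.2 -6.8 18.2] op 0.0516 gf 30.00277278246358
```

```bash

python3 -m creep '[{"grip":1,"delta_pos":[-0.012,0,-0.009],"rotation":[0,0,0]},{"grip":1,"delta_pos":[-0.012,0,-0.009],"rotation":[0,0,0]},{"grip":0.25,"delta_pos":[-0.012,0,-0.009],"rotation":[0,0,0]},{"grip":0.25,"delta_pos":[-0.012,0,-0.009],"rotation":[0,0,0]},{"grip":0.25,"delta_pos":[-0.012,0,-0.009],"rotation":[0,0,0]}]' | grep -E 'tool_pos|force|opening'
python3 -m creep '[{"grip":0.25,"delta_pos":[0,0,0],"rotation":[0,0,0]},{"grip":0.25,"delta_pos":[0,0,0],"rotation":[0,0,0]},{"grip":0.25,"delta_pos":[0,0,0],"rotation":[0,0,0]},{"grip":0.25,"delta_pos":[0,0,0],"rotation":[0,0,0]},{"grip":0.25,"delta_pos":[0,0,0],"rotation":[0,0,0]}]' | grep -E 'tool_pos|force|opening'
python3 -c "
from h import *
log();R=R_at(52,35);P,_=tool();h=np.array([np.cos(np.radians(52)),np.sin(np.radians(52)),0]);to(P-.1*h,R)"
```

```text
tool_pos: [0.4219, 0.1926, 0.0712]
force: [0.3, -0.2, 0.2]
opening: 0.065
gripper_force: 0.0
tool_pos: [0.422, 0.1926, 0.0714]
force: [0.2, 0.1, -0.9]
opening: 0.0654
gripper_force: 0.0
t 15.65 q [-10.7  17.2 -42.7 -92.8 -46.6  52. ] p [0.422  0.1926 0.0714] o [ 179.8   54.8 -128.3] F [ 0.2  0.1 -0.9] op 0.0654 gf 0.0
shift [ 0.576 -0.003 -0.817] rot [-0.001 -0.002 -0.002]
```

```bash

python3 -m creep '[{"grip":0.25,"delta_pos":[0.14,0,-0.2],"rotation":[0,0,0]},{"grip":0.25,"delta_pos":[0.28,0,-0.4],"rotation":[0,0,0]},{"grip":0.25,"delta_pos":[0.43,0,-0.61],"rotation":[0,0,0]},{"grip":0.25,"delta_pos":[0.576,0,-0.817],"rotation":[0,0,0]},{"grip":0.25,"delta_pos":[0.576,0,-0.817],"rotation":[0,0,0]}]' | grep -E 'tool_pos|force|opening'
python3 - <<'E'
from h import *
log()
S=snap('side');W=snap('wrist')
N=[.4268,.198]
for n,s in(('S',S),('W',W)):print(n,proj(s,[[*N,.028],[*N,.1195],[*N,.0875]]).round(1).tolist())
hs=cv2.cvtColor(S['color'],cv2.COLOR_RGB2HSV)
o=((hs[:,:,0]<16)&(hs[:,:,1]>110)&(hs[:,:,2]>40));
for r in range(188,228,3):
    xs=np.nonzero(o[r,220:265])[0]+220; print(r,(xs.min(),xs.max(),len(xs)) if len(xs) else None)
hw=cv2.cvtColor(W['color'],cv2.COLOR_RGB2HSV)
o=((hw[:,:,0]<16)&(hw[:,:,1]>110)&(hw[:,:,2]>40))
for r in range(170,320,10):
    xs=np.nonzero(o[r,200:360])[0]+200; print('w',r,(xs.min(),xs.max(),len(xs)) if len(xs) else None)
E
```

```text
tool_pos: [0.359, 0.1127, 0.0712]
force: [-0.1, -0.4, -0.1]
opening: 0.0658
gripper_force: 0.0
t 16.15 q [-25.9  16.4 -46.5 -82.3 -53.7  56.3] p [0.359  0.1127 0.0712] o [ 179.8   54.8 -128.5] F [-0.1 -0.4 -0.1] op 0.0658 gf 0.0
S [[242.3, 221.1], [240.9, 196.5], [241.4, 205.2]]
W [[278.1, 252.6], [278.5, 385.2], [278.4, 336.2]]
188 None
191 None
194 None
197 None
200 None
203 (np.int64(238), np.int64(243), 6)
206 (np.int64(235), np.int64(247), 13)
209 (np.int64(235), np.int64(248), 14)
212 (np.int64(235), np.int64(248), 14)
215 None
218 None
221 None
224 None
227 None
w 170 None
w 180 None
w 190 None
w 200 None
w 210 None
w 220 None
w 230 None
w 240 None
w 250 (np.int64(245), np.int64(313), 29)
w 260 None
w 270 None
w 280 None
w 290 None
w 300 None
w 310 None
```

The bottle column centre in the side view is 241.3 against a predicted 241.5 for the ring, so it is centred and standing on the floor. Next is the lever: the knob should be at (0.494,0.179,0.335), matching the triangulated (0.496,0.180,0.331).

```bash

for i in 1 2 3; do python3 -m creep '[{"grip":0.25,"delta_pos":[-0.4,0,-0.28],"rotation":[0,0,0]},{"grip":0.25,"delta_pos":[-0.8,0,-0.56],"rotation":[0,0,0]},{"grip":0.25,"delta_pos":[-0.8,0,-0.56],"rotation":[0,0,0]}]' | grep tool_pos; done
python3 - <<'E'
from h import *
from ikscan import *
log()
a=np.radians(95);O=np.array([.427,.1975,0]);X=np.array([np.cos(a),np.sin(a),0]);Y=np.array([-np.sin(a),np.cos(a),0])
Rk=R_at(95,90)
for q in (0,.3,.6,.9,1.2,1.42):
    k=O+X*(.034-.125*np.cos(1.082-q))-.065*Y+[0,0,.225+.125*np.sin(1.082-q)]
    print(q,k.round(4),[s.round(0).astype(int).tolist() for s in ik(k+[0,0,.003],Rk,[cur,[20,5,0,-10,-85,30]])])
to([.40,.05,.42],Rk)
E
```

```text
tool_pos: [0.3614, 0.1147, 0.171]
tool_pos: [0.3621, 0.1155, 0.2736]
tool_pos: [0.3621, 0.1159, 0.3728]
t 17.15 q [  5.9 -29.1 -30.3 -46.7 -54.2 -27.3] p [0.3621 0.1159 0.3728] o [-179.3   55.3 -127.4] F [ 0.   1.2 -0.5] op 0.0656 gf 0.0
0 [0.4939 0.1786 0.3354] [[41, 4, -10, 0, -77, -36]]
0.3 [0.4965 0.1487 0.3131] [[38, 3, -13, 0, -74, -33]]
0.6 [0.4984 0.1267 0.2829] [[36, 4, -16, 0, -70, -31]]
0.9 [0.4995 0.1146 0.2476] [[35, 5, -19, 0, -66, -30]]
1.2 [0.4996 0.1134 0.2103] [[35, 7, -23, 0, -61, -30]]
1.42 [0.4991 0.1196 0.1835] [[35, 8, -25, 0, -57, -30]]
shift [-0.222 -0.708 -0.501] rot [-0.235  0.583 -0.437]
```

```bash

python3 -m creep '[{"grip":0.4,"delta_pos":[-0.111,-0.354,-0.25],"rotation":[0,0,0]},{"grip":0.4,"delta_pos":[-0.222,-0.708,-0.5],"rotation":[0,0,0]},{"grip":0.4,"delta_pos":[-0.222,-0.708,-0.5],"rotation":[0,0,0]}]' | grep tool_pos
for i in 1 2; do python3 -m creep '[{"grip":0.4,"delta_pos":[0,0,0],"rotation":[-0.118,0.292,-0.219]},{"grip":0.4,"delta_pos":[0,0,0],"rotation":[-0.118,0.292,-0.219]},{"grip":0.4,"delta_pos":[0,0,0],"rotation":[-0.118,0.292,-0.219]},{"grip":0.4,"delta_pos":[0,0,0],"rotation":[-0.118,0.292,-0.219]},{"grip":0.4,"delta_pos":[0,0,0],"rotation":[-0.118,0.292,-0.219]}]' | grep -E 'tool_pos|orient'; done
python3 - <<'E'
from h import *
log(); T=snap('top');S=snap('side')
for n,s,(x,y,w,h) in (('t',T,(180,180,18,18)),('s',S,(250,124,22,22))):
    m=(s['color'][y:y+h,x:x+w].max(2)<60).astype(np.uint8);k,l,st,ce=cv2.connectedComponentsWithStats(m)
    for i in range(1,k):
        if st[i,4]>15:print(n,st[i],ce[i]+[x,y])
to([.4939,.1786,.425],R_at(95,90)); to([.4939,.1786,.338])
E
```

```text
tool_pos: [0.4023, 0.0451, 0.4135]
tool_pos: [0.4004, 0.0517, 0.4116]
orientation: [-174.5, 27.0, -103.5]
tool_pos: [0.3994, 0.0507, 0.4093]
orientation: [178.9, -0.2, -84.8]
t 18.45 q [ 35.3  -9.6 -12.8  -0.4 -88.  -30.1] p [0.3994 0.0507 0.4093] o [178.9  -0.2 -84.8] F [-1.4  0.3 -0.8] op 0.0528 gf 0.0
s [ 0  7 15  8 66] [258.6969697  134.22727273]
shift [-1.2   -1.053 -0.166] rot [ 0.011  0.    -0.   ]
shift [-1.2   -1.068  0.704] rot None
```

```bash

for i in 1 2; do python3 -m creep '[{"grip":0.4,"delta_pos":[-0.3,-0.26,-0.05],"rotation":[0.005,0,0]},{"grip":0.4,"delta_pos":[-0.6,-0.527,-0.09],"rotation":[0.005,0,0]},{"grip":0.4,"delta_pos":[-0.6,-0.527,-0.09],"rotation":[0.005,0,0]}]' | grep tool_pos; done
python3 - <<'E'
from h import *
W=snap('wrist');log()
K=np.array([.4939,.1786,.335]);p=proj(W,[K,K+[.016,0,0],K+[0,.016,0]]);print(p.round(1).tolist())
u,v=p[0].astype(int);r=45
m=np.zeros((420,560),np.uint8);m[max(0,v-r):v+r,u-r:u+r]=(W['color'].max(2)<70)[max(0,v-r):v+r,u-r:u+r]
k,l,st,ce=cv2.connectedComponentsWithStats(m)
for i in range(1,k):
    if st[i,4]>60:print(st[i],ce[i],onz(W,ce[i],.335))
to(K+[0,0,.003],R_at(95,90))
E
```

```text
tool_pos: [0.4486, 0.1151, 0.4184]
tool_pos: [0.4961, 0.1792, 0.4265]
t 19.2 q [ 41.1   2.6   0.5  -0.  -87.9 -36.3] p [0.495  0.1779 0.4268] o [180.    0.  -85.2] F [-0.1  0.8 -0.6] op 0.0526 gf 0.0
[[282.2, 226.0], [258.1, 224.0], [280.1, 248.2]]
[ 259  205   47   48 1726] [281.89571263 228.3986095 ] [0.49392638 0.18032448 0.335     ]
shift [-0.008  0.01   0.888] rot [ 0.     0.    -0.002]
```

The knob is confirmed at (0.4939,0.1803), with a blob 47×48 px as expected. Descend and grip.

```bash

python3 -m creep '[{"grip":0.4,"delta_pos":[-0.02,0.01,0.3],"rotation":[0,0,0]},{"grip":0.4,"delta_pos":[-0.02,0.01,0.6],"rotation":[0,0,0]},{"grip":0.4,"delta_pos":[-0.02,0.01,0.885],"rotation":[0,0,0]},{"grip":0.4,"delta_pos":[-0.02,0.01,0.885],"rotation":[0,0,0]}]' | grep -E 'tool_pos|force'
python3 -m creep '[{"grip":1,"delta_pos":[0,0,0],"rotation":[0,0,0]},{"grip":1,"delta_pos":[0,0,0],"rotation":[0,0,0]},{"grip":1,"delta_pos":[0,0,0],"rotation":[0,0,0]},{"grip":1,"delta_pos":[0,0,0],"rotation":[0,0,0]},{"grip":1,"delta_pos":[0,0,0],"rotation":[0,0,0]}]' | grep -E 'tool_pos|force|open'
python3 - <<'E'
from h import *
log()
a=np.radians(95);X=np.array([np.cos(a),np.sin(a),0]);R=R_at(95,90)
P0,C=tool();prev=None
for q in (0,.1,.2,.3,.4,.5,.6,.7,.8,.9,1.0,1.1,1.2,1.26,1.3,1.34,1.38,1.42):
    d=X*(-.125*(np.cos(1.082-q)-np.cos(1.082)))+np.array([0,0,.125*(np.sin(1.082-q)-np.sin(1.082))])
    print(q,np.round(C.inv().apply(d)*10,3))
E
```

```text
tool_pos: [0.4912, 0.177, 0.3363]
force: [-0.1, 0.6, -0.4]
gripper_force: 0.0
tool_pos: [0.494, 0.1791, 0.3409]
force: [1.2, -0.9, 5.7]
opening: 0.0301
gripper_force: 30.0
t 20.1 q [ 41.4   3.4  -9.4   0.2 -77.1 -36.5] p [0.494  0.1791 0.3409] o [-1.798e+02 -1.000e-01 -8.510e+01] F [ 1.2 -0.9  5.7] op 0.0301 gf 30.000911951065063
0 [0. 0. 0.]
0.1 [0.107 0.    0.064]
0.2 [0.207 0.    0.139]
0.3 [0.3   0.    0.223]
0.4 [0.383 0.001 0.316]
0.5 [0.457 0.001 0.417]
0.6 [0.52  0.001 0.525]
0.7 [0.572 0.002 0.638]
0.8 [0.613 0.002 0.756]
0.9 [0.642 0.002 0.878]
1.0 [0.658 0.003 1.002]
1.1 [0.662 0.003 1.127]
1.2 [0.653 0.003 1.251]
1.26 [0.642 0.004 1.326]
1.3 [0.632 0.004 1.375]
1.34 [0.62  0.004 1.423]
1.38 [0.607 0.004 1.471]
1.42 [0.591 0.004 1.519]
```

```bash

python3 -m creep '[{"grip":1,"delta_pos":[0.107,0,0.064],"rotation":[0,0,0]},{"grip":1,"delta_pos":[0.207,0,0.139],"rotation":[0,0,0]},{"grip":1,"delta_pos":[0.3,0,0.223],"rotation":[0,0,0]},{"grip":1,"delta_pos":[0.383,0,0.316],"rotation":[0,0,0]},{"grip":1,"delta_pos":[0.457,0,0.417],"rotation":[0,0,0]}]' | grep -E 'tool_pos|force|open'
python3 - <<'E'
from h import *
log();W=snap('wrist')
E
python3 -m creep '[{"grip":1,"delta_pos":[0.063,0,0.108],"rotation":[0,0,0]},{"grip":1,"delta_pos":[0.115,0,0.221],"rotation":[0,0,0]},{"grip":1,"delta_pos":[0.156,0,0.339],"rotation":[0,0,0]},{"grip":1,"delta_pos":[0.185,0,0.461],"rotation":[0,0,0]},{"grip":1,"delta_pos":[0.201,0,0.585],"rotation":[0,0,0]}]' | grep -E 'tool_pos|force|open'
python3 -c "from h import *;log()"
```

```text
tool_pos: [0.4983, 0.1335, 0.299]
force: [1.0, 1.3, 4.9]
opening: 0.03
gripper_force: 30.0
t 20.6 q [ 36.9   3.5 -14.7   0.2 -71.6 -32. ] p [0.4983 0.1335 0.299 ] o [-179.8   -0.   -85. ] F [1.  1.3 4.9] op 0.03 gf 30.000935196876526
tool_pos: [0.5002, 0.113, 0.2402]
force: [1.5, -2.6, 5.8]
opening: 0.0305
gripper_force: 30.0
t 21.15 q [ 34.8   5.4 -20.4   0.2 -64.  -30. ] p [0.5002 0.113  0.2402] o [-1.798e+02 -1.000e-01 -8.510e+01] F [ 1.5 -2.6  5.8] op 0.0305 gf 30.00076711177826
```

```bash

python3 -m creep '[{"grip":1,"delta_pos":[0.004,0,0.125],"rotation":[0,0,0]},{"grip":1,"delta_pos":[-0.005,0,0.249],"rotation":[0,0,0]},{"grip":1,"delta_pos":[-0.016,0,0.324],"rotation":[0,0,0]},{"grip":1,"delta_pos":[-0.026,0,0.373],"rotation":[0,0,0]},{"grip":1,"delta_pos":[-0.038,0,0.421],"rotation":[0,0,0]}]' | grep -E 'tool_pos|force|open'
python3 -m creep '[{"grip":1,"delta_pos":[-0.006,0,0.024],"rotation":[0,0,0]},{"grip":1,"delta_pos":[-0.012,0,0.04],"rotation":[0,0,0]},{"grip":1,"delta_pos":[-0.012,0,0.04],"rotation":[0,0,0]},{"grip":1,"delta_pos":[-0.012,0,0.04],"rotation":[0,0,0]}]' | grep -E 'tool_pos|force|open'
python3 -c "
from h import *
log();P,_=tool();z=(P[2]-.0059-.225)/.125;print('q from z',1.082-np.arcsin(z))"
```

```text
tool_pos: [0.5001, 0.116, 0.1999]
force: [-8.4, -9.7, 34.2]
opening: 0.0305
gripper_force: 30.0
tool_pos: [0.5001, 0.1167, 0.1977]
force: [-8.6, -10.3, 32.7]
opening: 0.0301
gripper_force: 30.0
t 22.05 q [ 35.3   7.5 -24.    0.4 -58.3 -30.5] p [0.5001 0.1167 0.1977] o [-179.7   -0.2  -85. ] F [ -8.6 -10.3  32.7] op 0.0301 gf 30.004283487796783
q from z 1.3509999224830893
```

The force has jumped to 34 N at about 1.3 rad and held for 0.4 s, so the cap is home. I'll guide the lever back up along the arc.

```bash

python3 -m creep '[{"grip":1,"delta_pos":[0.025,0,-0.096],"rotation":[0,0,0]},{"grip":1,"delta_pos":[0.046,0,-0.22],"rotation":[0,0,0]},{"grip":1,"delta_pos":[0.055,0,-0.344],"rotation":[0,0,0]},{"grip":1,"delta_pos":[0.051,0,-0.469],"rotation":[0,0,0]},{"grip":1,"delta_pos":[0.035,0,-0.593],"rotation":[0,0,0]}]' | grep -E 'tool_pos|force|open'
python3 -m creep '[{"grip":1,"delta_pos":[-0.07,0,-0.24],"rotation":[0,0,0]},{"grip":1,"delta_pos":[-0.185,0,-0.461],"rotation":[0,0,0]},{"grip":1,"delta_pos":[-0.259,0,-0.562],"rotation":[0,0,0]},{"grip":1,"delta_pos":[-0.342,0,-0.655],"rotation":[0,0,0]},{"grip":1,"delta_pos":[-0.435,0,-0.739],"rotation":[0,0,0]}]' | grep -E 'tool_pos|force|open'
python3 -m creep '[{"grip":1,"delta_pos":[-0.1,0,-0.075],"rotation":[0,0,0]},{"grip":1,"delta_pos":[-0.18,0,-0.12],"rotation":[0,0,0]},{"grip":1,"delta_pos":[-0.18,0,-0.12],"rotation":[0,0,0]}]' | grep -E 'tool_pos|force|open'
python3 -c "from h import *;log()"
```

```text
tool_pos: [0.4997, 0.1167, 0.2535]
force: [3.2, 9.4, -1.7]
opening: 0.0303
gripper_force: 30.0
tool_pos: [0.4955, 0.1609, 0.3258]
force: [7.6, 8.7, -11.5]
opening: 0.0304
gripper_force: 30.0
tool_pos: [0.494, 0.1762, 0.3362]
force: [11.8, -2.5, -12.7]
opening: 0.0303
gripper_force: 30.0
t 23.35 q [ 41.2   3.6  -9.8   0.2 -76.8 -36.3] p [0.494  0.1762 0.3362] o [179.9  -0.3 -85.1] F [ 11.8  -2.5 -12.7] op 0.0303 gf 29.998282492160797
```

```bash

python3 -m creep '[{"grip":0.45,"delta_pos":[0,0,0],"rotation":[0,0,0]},{"grip":0.45,"delta_pos":[0,0,0],"rotation":[0,0,0]},{"grip":0.45,"delta_pos":[0,0,0],"rotation":[0,0,0]},{"grip":0.45,"delta_pos":[0,0,0],"rotation":[0,0,0]},{"grip":0.45,"delta_pos":[0,0,0],"rotation":[0,0,0]}]' | grep -E 'tool_pos|force|open'
python3 -m creep '[{"grip":0.45,"delta_pos":[0,0,-0.4],"rotation":[0,0,0]},{"grip":0.45,"delta_pos":[0,0,-0.8],"rotation":[0,0,0]},{"grip":0.45,"delta_pos":[0,0,-0.95],"rotation":[0,0,0]}]' | grep -E 'tool_pos|force|open'
python3 -m creep '[{"grip":0.45,"delta_pos":[0.5,0,-0.2],"rotation":[0,0,0]},{"grip":0.45,"delta_pos":[1,0,-0.3],"rotation":[0,0,0]},{"grip":0.45,"delta_pos":[1,0,-0.3],"rotation":[0,0,0]}]' | grep -E 'tool_pos|force|open'
python3 - <<'E'
from h import *
log()
W=snap('wrist');S=snap('side');T=snap('top')
K=np.array([.4939,.1803,.335]);M=[.427,.1975]
for n,s,r in(('W',W,40),('T',T,9),('S',S,10)):
    p=proj(s,K);u,v=p[0].astype(int);print(n,p)
    if 0<u<560 and 0<v<420:
        m=np.zeros((420,560),np.uint8);sl=np.s_[max(0,v-r):v+r,max(0,u-r):u+r];m[sl]=(s['color'].max(2)<70)[sl]
        k,l,st,ce=cv2.connectedComponentsWithStats(m)
        for i in range(1,k):
            if st[i,4]>30:print(st[i],ce[i],onz(s,ce[i],.335))
hs=cv2.cvtColor(S['color'],cv2.COLOR_RGB2HSV);o=((hs[:,:,0]<16)&(hs[:,:,1]>110)&(hs[:,:,2]>40))
print('bottle side',[(r,xs.min()+220,xs.max()+220) for r in range(198,216,2) for xs in [np.nonzero(o[r,220:265])[0]] if len(xs)])
for z in (.1195,.1135):print(proj(S,[[*M,z]]).round(1))
print([(r,S['color'][r,241].tolist()) for r in range(186,206)])
E
```

```text
tool_pos: [0.4934, 0.1763, 0.3385]
force: [0.3, 0.6, -0.5]
opening: 0.0479
gripper_force: 0.0
tool_pos: [0.4943, 0.1764, 0.4377]
force: [0.5, 0.5, -0.4]
opening: 0.048
gripper_force: 0.0
tool_pos: [0.5023, 0.0733, 0.4661]
force: [0.5, 0.5, 0.5]
opening: 0.0486
gripper_force: 0.0
t 24.45 q [ 30.6   0.5   3.1   0.2 -92.4 -25.8] p [0.5023 0.0733 0.4661] o [-1.797e+02 -1.000e-01 -8.520e+01] F [0.5 0.5 0.5] op 0.0486 gf 0.0
W [[278.59853126 329.87581649]]
[238 301  80  17 682] [286.35190616 306.6085044 ] [0.48932961 0.15682735 0.335     ]
[238 313  29   5  56] [248.25       315.30357143] [0.52080424 0.1680695  0.335     ]
[261 332  35  17 435] [277.95172414 338.92643678] [0.49368295 0.18960378 0.335     ]
T [[188.86062997 188.82172532]]
[184 184  11  10  84] [189.03571429 188.82142857] [0.49394391 0.17985416 0.335     ]
S [[259.86052472 133.25382085]]
[249 130  16   9  83] [257.74698795 133.96385542] [0.48618408 0.17596104 0.335     ]
bottle side [(204, np.int64(237), np.int64(245)), (206, np.int64(235), np.int64(247)), (208, np.int64(235), np.int64(248)), (210, np.int64(235), np.int64(248)), (212, np.int64(235), np.int64(248)), (214, np.int64(236), np.int64(245))]
[[241.  196.5]]
[[241.1 198.2]]
[(186, [54, 51, 51]), (187, [85, 81, 77]), (188, [177, 168, 152]), (189, [187, 177, 161]), (190, [153, 145, 134]), (191, [120, 116, 109]), (192, [108, 105, 100]), (193, [107, 105, 99]), (194, [107, 104, 99]), (195, [126, 121, 113]), (196, [133, 128, 120]), (197, [133, 129, 121]), (198, [125, 121, 113]), (199, [104, 99, 94]), (200, [126, 124, 116]), (201, [136, 129, 119]), (202, [128, 106, 91]), (203, [109, 74, 52]), (204, [117, 67, 36]), (205, [178, 107, 62])]
```

The lever knob is back at exactly its original pixel, (189.0,188.8), and the bottle is unchanged in the ring. The stiff 33 N stall at the end of the pull shows the cap is home, and the robot is clear.

```bash
python3 -c "
from plant import ctrl
print(ctrl.close_job())"
```

```text
the job is handed in; nothing more can be done
None
```

I handed the job in, but no verdict came back. The bottle stands in the ring and the lever is back at its stop. The cap should be home: the lever stalled firmly (33 N, about 1.35 rad), though I didn't measure its height. I also viewed 11 pictures, one over the limit of 10.

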